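# Draw the fingerboard blank from under the stack

### The arm

A 6-joint arm with a two-finger parallel gripper is mounted at the origin on the work surface. World frame = base frame: x ahead of the robot, y to its left, z up, the work surface at z = 0. Lengths are in m, angles in rad, forces in N, time in s.
With the tool pointing down it reaches from about 0.35 to 0.975 m from the base axis. Payload 4.9 kg.
Tool frame: the origin (TCP) lies midway between the tips of the shut fingers; the grasp point (between the pads) lies behind it (manip.tcp_to_grasp is the z of the grasp point in the tool frame, in m); z points along the fingers, y is the direction in which the jaws open and shut (so a half turn about z gives the same grasp; the last joint's range is limited). The gripper opens to 85 mm and grips with 20 to 120 N. Pads are 22 mm wide; open, the fingers measure 114 mm over their backs; the gripper's body (76 mm by 85 mm) begins 54 mm behind the grasp point. The pads swing forward as they close: fully open they stand 13 mm farther back than shut.
Start: joints at [1.219, 0.053, 1.613, -0, 1.476, -0.119], TCP at [0.144, 0.608, 0.231] pointing down, gripper open.
Joint ranges: [-3.01, 3.01], [-1.01, 2.22], [0.06, 2.58], [-1.02, 4.17], [0.09, 2.62], [-3.14, 3.14]. Speed limits (rad/s): [2.57, 2.57, 3.14, 3.14, 3.14, 3.14].

### API

Orientations are given as a unit quaternion [w, x, y, z].
In Python, from plant import status, vision, order, regions_of, manip gives the robot as it stands. The module is installed in compiled form; this text tells all that it offers.
- The arm moves only by the shell command python3 -m crank 'ROWS'. ROWS is JSON, one flat list of numbers, 5 for each row, row after row: the shift along the tool's x, y, z in mm, then the turn about the tool's z in degrees, then the opening in per cent of the stroke, from 0 (shut) to 100 (fully open). In form: [tx, ty, tz, yaw, fingers, tx, ty, tz, yaw, fingers, ...]. A call has exactly 10 rows; each row is the pose to reach, as a shift and turn from the pose commanded when the call began, along the tool's axes at that moment; what a row does not reach only later rows make up. A row lasts 1/10 s, in which the tool goes at most 50 mm and 8.59 degrees, less where a joint would pass 70% of its speed; a pose out of reach is approached as far as the arm can. A call with a gripper value outside its range is refused whole. The fingers move at their own pace and stop on an object; the grip force is fixed at half the most. Time passes only in rows, so rows that repeat a pose let the fingers close, or fill a call up. It gives the time, the measured TCP pose, the force and the opening at its end, in the units of the state.
- status.state(): the state, without advancing time (a new reading comes with each control period).
- vision.grab_frame(name): name is "scene" or "top" or "wrist"; returns (picture, depth): 384x512x3 uint8, red, green, blue; 384x512 float32, m along the optical axis (not along the pixel's ray), 0 where there is no reading.
- vision.get_calibration(name): a dict with "camera_matrix" (3x3 intrinsics, pixels), "k1" (the pictures are not rectified: a ray, as slopes to the right and down, at radius r is drawn at 1 + k1 r^2 times it, then the intrinsics apply), "R" (3x3) and "t" (3): a world point X has camera coordinates R X + t. Camera axes: x right, y down, z forward; pixel columns grow to the right and rows downward; lengths in m; the calibration is good to about 2 mm. A picture is of the moment at which its call begins: read the wrist's pose just before it. get_calibration takes no time and is no camera call; for the wrist camera it gives the pose at the moment of the call.
- order.job_done(): hands the job in, once; it reports no verdict.
Trained networks look in the newest picture that a camera, given by its name, has taken for a name from the list of things; names that differ only in an ending like _2 or _b are one class to them, and where a whole thing is asked for, a point or a joint stands for the part that bears it (a point fixed in the world has none). Each returns a list of dicts, best first, with "confidence" (0 to 1); they miss things now and then, are a little off and sometimes report something else, mostly with a low value. They report only what shows in the picture. A call takes as long as a camera call. They do not tell look-alikes from the thing itself.
- regions_of(camera, name): "region" (384x512 bool, what is visible of it) and "extent" ([centre column, centre row, width, height] in pixels, round what is visible of it).
The state is a dict: "time": time; "joint_pos": joint angles; "joint_vel": joint speeds; "joint_efforts": joint torques, N m; "tool_pos": TCP position; "tool_rot": TCP orientation; "contact_force": force on the tool from outside, world axes, zero at the start; "ft_torque": the same for the moment, N m; "gripper_width": opening from 0.0 (shut) to 1.0 (fully open).
Only numpy, scipy, OpenCV 4.12 (cv2) and the standard library are available. Lean on these libraries where they do the work, as an engineer would, in place of code of your own. Each camera call takes 0.05 s, during which the arm holds its last target. There are 200 camera calls.

### The job

The rosewood fingerboard blank needed next lies at the bottom of the little stack at the wooden bench stop, with one end sticking out between the stop's two cheeks. Draw it straight out from under the two blocks, without lifting them off or toppling them, so that they come down onto the bench one on the other where they were. Then lay the blank flat in the middle of the cork mat, lengthwise along it, and let go.

Things in the scene. Friction and masses are not known exactly. Their poses are not given: they have to be found in the camera images.
- blank: Rosewood strip 170 (x) x 36 (y) x 10 mm thick, 55 g, fine cross lines on top; origin at centre of underside. Lies flat on the bench: its +x end is under the heel block, the 90 mm at its -x end (toward the robot) stick out in front of the stop. Grip across the width 40 mm from the -x end; drawn 70 mm along its own -x it leaves the block, 85 mm the stop. A like spare lies alone, not wanted.
- heel_block: Lower block: pale cedar 60 (x) x 92 (y) x 22 mm high, 75 g; origin at centre of underside. Rests on the blank, 10 mm above the bench, and drops to the bench as the blank leaves. Just before its -x face (0 to 5 mm) is the fixed bench stop that holds it back: two smooth waxed cheeks 14 mm thick, 28 mm high, 52 mm apart, the blank passing between.
- head_block: Upper block of the stack: dark rosewood with four small brass dots, 50 (x) x 76 (y) x 16 mm high, about 55 g; origin at the centre of its underside. It lies loose on the heel block, its top 48 mm above the bench at the start.
- mat: Cork mat fixed to the bench, 240 (x) x 100 (y) x 4 mm thick; origin at the centre of its underside, on the bench. The blank is to lie along its x, either way round. It lies to the left or right of the stack.
There are look-alikes about, which are no part of the job. What is shaped like the blank but red or turquoise is not meant. Leave any turquoise look-alike of the heel_block alone.

How it is judged:
On the way:
1. the blank is drawn fully out from under the stack, and the two blocks stand upright one on the other on the bench (horizontal distance between blank and heel_block above 0.114 m and angle between each of heel_block, head_block's own z axis and vertical below 0.1 rad and height (world z) of heel_block below 0.005 m and height (world z) of head_block above 0.018 m), for 0.2 s.
At the end, for the whole second after the job is handed in: The blank lies flat and at rest on the mat, its centre within 25 mm of the mat's centre along it and 20 mm across it, its length within 10 degrees of the mat's; the heel block lies flat on the bench and the upper block flat on it, each within 30 mm of where it started (the 10 mm drop included) (angle between each of heel_block, head_block's own z axis and vertical below 0.1 rad and height (world z) of heel_block below 0.005 m and height (world z) of head_block above 0.018 m and distance of each of heel_block, head_block from where it was at the start of the episode below 0.03 m and x of blank in the frame of mat between -0.025 and 0.025 m and y of blank in the frame of mat between -0.02 and 0.02 m and angle between the x axis of blank and the x axis of mat, either way round below 0.18 rad and angle between blank's own z axis and vertical below 0.08 rad and height (world z) of blank between 0.001 and 0.008 m and linear speed of each of blank, heel_block, head_block below 0.02 m/s); the robot touches nothing.
It fails at once if a block of the stack topples (tilts more than 25 degrees) (angle between any of heel_block, head_block's own z axis and vertical above 0.44 rad).
It fails at once if a block is lifted off or carried more than 50 mm from its start (distance of any of heel_block, head_block from where it was at the start of the episode above 0.05 m).
It also fails if it takes over 45 s, if anything falls off the work surface, if the arm or the gripper's body presses on something with over 40 N, if the wrist force passes 120 N, or if a joint passes its speed limit or range.

## Working session

There is one attempt and no reset: what is moved stays moved. The work goes in short steps, Python scripts to look and compute and a shell command to move; the robot and the scene stay as the last step left them, time stands still between calls to the robot, and variables do not carry over. Pictures are saved under pics/ and viewed, on a budget of 10 in all, crops included, one or two more only if the job needs it, and the job is handed in when it is done.

```bash
mkdir -p pics
cat > h.py <<'E'
import numpy as np, cv2
from plant import status, vision, order, regions_of, manip
def deproj(cal,d,us,vs):
    K=np.array(cal["camera_matrix"]);R=np.array(cal["R"]);t=np.array(cal["t"]);k=cal["k1"]
    p=cv2.undistortPoints(np.stack([us,vs],-1).reshape(-1,1,2).astype(float),K,np.array([k,0,0,0,0.])).reshape(-1,2)
    X=np.c_[p,np.ones(len(p))]*np.asarray(d).reshape(-1,1)
    return (X-t)@R
def cloud(cal,dep,mask):
    v,u=np.nonzero(mask&(dep>0)); return deproj(cal,dep[v,u],u,v)
def save(n,img): cv2.imwrite("pics/"+n,img[:,:,::-1])
E
python3 - <<'E'
from h import *
print(status.state()["time"],status.state()["tool_rot"],manip.tcp_to_grasp)
ims=[]
for c in("scene","top"):
    im,d=vision.grab_frame(c);cal=vision.get_calibration(c);save(c+"0.png",cv2.resize(im,(768,576)))
    np.savez(c,im=im,d=d)
    for n in("blank","heel_block","head_block","mat"):
        for r in regions_of(c,n):
            m=r["region"];P=cloud(cal,d,m)
            if len(P)<5: continue
            P=P[P[:,2]>np.percentile(P[:,2],50)-.004]
            rect=cv2.minAreaRect((P[:,:2]*1000).astype(np.float32))
            print(c,n,round(r["confidence"],2),np.round(r["extent"]),np.round(np.median(P,0),3),np.round(rect[0]),np.round(rect[1]),round(rect[2],1),im[m].mean(0).round())
E
```

```text
0.0 [-2.40273267e-04  1.16132243e-01  9.93233229e-01 -9.98314063e-04] -0.0187
scene blank 0.81 [122. 226.  49.  37.] [ 0.324 -0.277  0.009] [ 320. -270.] [ 40. 170.] 9.1 [ 50. 117. 107.]
scene blank 0.8 [166. 271.  73.  15.] [ 0.557 -0.334  0.009] [ 555. -334.] [169.  39.] 32.6 [216.  63.  56.]
scene blank 0.56 [214. 239.  36.  21.] [ 0.565 -0.182  0.009] [ 579. -182.] [ 53. 129.] 87.1 [112.  71.  47.]
scene heel_block 0.8 [294. 266.  50.  34.] [ 0.786 -0.163  0.021] [ 783. -160.] [91. 62.] 6.5 [ 73. 174. 160.]
scene heel_block 0.68 [240. 302.  40.  45.] [ 0.753 -0.311  0.021] [ 751. -308.] [60. 94.] 19.5 [ 80. 187. 171.]
scene heel_block 0.6 [244. 246.  36.  27.] [ 0.68  -0.192  0.03 ] [ 659. -160.] [59. 92.] 9.0 [159. 120.  85.]
scene head_block 0.72 [246. 238.  29.  27.] [ 0.658 -0.167  0.047] [ 656. -162.] [50. 79.] 16.1 [115.  75.  48.]
scene mat 0.57 [325. 180.  73.  32.] [0.673 0.258 0.003] [662. 263.] [243. 111.] 9.8 [229. 170. 118.]
top blank 0.79 [395. 200.  52.  70.] [ 0.551 -0.334  0.011] [ 554. -333.] [170.  38.] 33.2 [223.  22.  10.]
top blank 0.67 [325. 190.  23.  51.] [ 0.573 -0.179  0.011] [ 572. -179.] [114.  37.] 9.1 [107.  59.  31.]
top blank 0.57 [368. 309.  83.  31.] [ 0.317 -0.272  0.011] [ 318. -270.] [ 37. 171.] 9.8 [ 14. 124. 113.]
top heel_block 0.92 [377. 114.  50.  37.] [ 0.748 -0.306  0.022] [ 748. -307.] [61. 94.] 18.5 [  6. 175. 158.]
top heel_block 0.91 [315. 100.  33.  42.] [ 0.78  -0.161  0.022] [ 781. -161.] [91. 61.] 6.0 [  5. 177. 161.]
top heel_block 0.69 [316. 156.  48.  32.] [ 0.643 -0.122  0.032] [ 656. -157.] [60. 90.] 10.1 [218. 176. 108.]
top head_block 0.57 [319. 153.  38.  36.] [ 0.655 -0.163  0.048] [ 655. -163.] [51. 77.] 16.6 [115.  67.  33.]
top mat 0.94 [125. 154.  51. 107.] [0.658 0.263 0.004] [663. 264.] [239. 100.] 7.6 [227. 158.  93.]
```

View pics/top0.png

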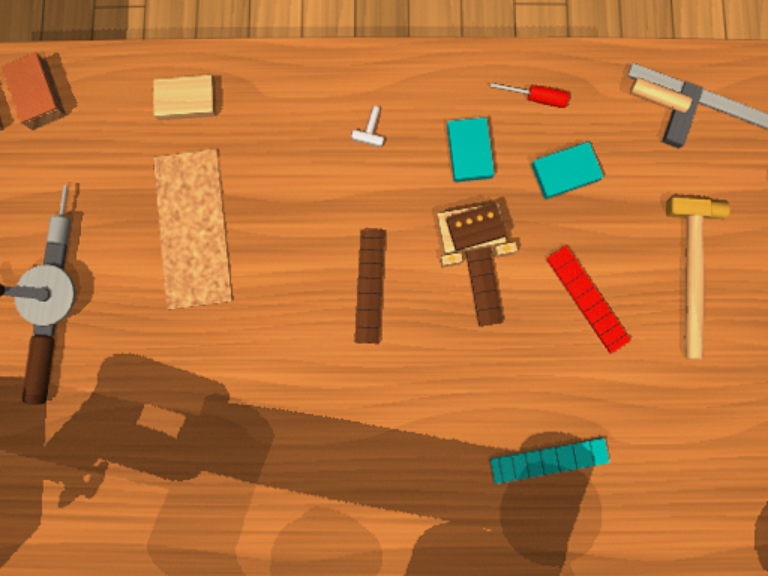

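View pics/scene0.png

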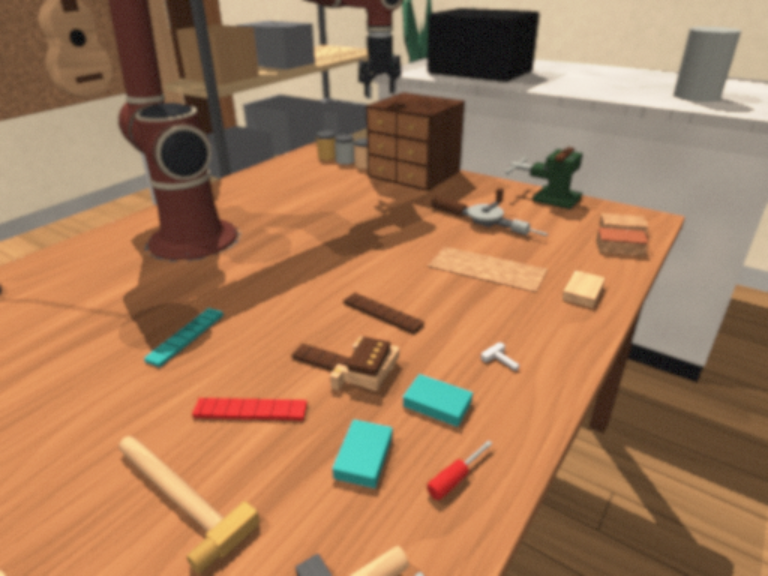

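The top view (768 px scale) gives these candidates for the blank:
- **Red strip:** (588,300), not meant.
- **Turquoise strip:** (550,460), not meant.
- **Lone rosewood spare:** (370,285), not wanted.
- **Rosewood strip between the cheeks under the stack:** (487,287). This is the one I choose; its axis is about +9° and its visible part is centred near (0.572,-0.179).

The mat is at (193,228), which is (0.663,0.264) in world coordinates. Next I go above the blank.

```bash
cat >> h.py <<'E'
from scipy.spatial.transform import Rotation as Ro
def go(x,y,z,head=None):
    "tool shift (mm) and yaw (deg) to TCP target with tool x at heading head (deg)"
    s=status.state();q=np.array(s["tool_rot"]);R=Ro.from_quat(q[[1,2,3,0]]).as_matrix()
    d=R.T@(np.array([x,y,z])-s["tool_pos"])*1000
    h=np.degrees(np.arctan2(R[1,0],R[0,0]))
    print("shift",d.round(1),"yaw",None if head is None else round((h-head+180)%360-180,1),"time",s["time"],"tcp",np.round(s["tool_pos"],4),"h",round(h,1),"F",np.round(s["contact_force"],1),"g",round(s["gripper_width"],3))
E
python3 - <<'E'
from h import *
go(.535,-.184,.2,189.2)
E
```

```text
shift [-563.  -680.6   31.3] yaw -22.5 time 0.5 tcp [0.1442 0.6081 0.2312] h 166.7 F [-0.2  0.3  0.5] g 1.001
```

```bash
for i in 1; do python3 -m crank '[-282,-340,15,-11,100,-282,-340,15,-11,100,-282,-340,15,-11,100,-282,-340,15,-11,100,-282,-340,15,-11,100,-282,-340,15,-11,100,-282,-340,15,-11,100,-282,-340,15,-11,100,-282,-340,15,-11,100,-282,-340,15,-11,100]'; done
python3 - <<'E'
from h import *
go(.535,-.184,.2,189.2)
E
```

```text
time: 1.5
tool_pos: [0.3418, 0.2086, 0.2164]
tool_rot: [0.001, 0.024, 1.0, -0.0]
contact_force: [0.4, 0.9, -0.5]
gripper_width: 0.995
shift [-212.  -382.8   17.1] yaw -12.0 time 1.5 tcp [0.3418 0.2086 0.2164] h 177.2 F [ 0.4  0.9 -0.5] g 0.995
```

```bash
python3 -m crank '[-212,-383,17,-12,60,-212,-383,17,-12,60,-212,-383,17,-12,60,-212,-383,17,-12,60,-212,-383,17,-12,60,-212,-383,17,-12,60,-212,-383,17,-12,60,-212,-383,17,-12,60,-212,-383,17,-12,60,-212,-383,17,-12,60]'
python3 - <<'E'
from h import *
c="wrist"
cal=vision.get_calibration(c); im,d=vision.grab_frame(c);save("w1.png",im)
go(.555,-.181,.06,189.2)
for n in("blank","heel_block","head_block"):
    for r in regions_of(c,n):
        m=r["region"];P=cloud(cal,d,m)
        if len(P)<20: continue
        P=P[abs(P[:,2]-np.median(P[:,2]))<.004]
        rect=cv2.minAreaRect((P[:,:2]*1000).astype(np.float32))
        print(n,round(r["confidence"],2),np.round(r["extent"]),np.round(np.median(P,0),3),np.round(rect[0]),np.round(rect[1]),round(rect[2],1),im[m].mean(0).round())
E
```

```text
time: 2.5
tool_pos: [0.538, -0.1826, 0.1982]
tool_rot: [-0.0, -0.082, 0.997, -0.0]
contact_force: [-0.5, 0.8, 0.6]
gripper_width: 0.6
shift [-17.6  -3.8 138.4] yaw 0.3 time 2.55 tcp [ 0.5372 -0.1803  0.1984] h -170.5 F [ 0.4  1.2 -0.6] g 0.595
blank 0.98 [257. 191.  30.  85.] [ 0.568 -0.178  0.01 ] [ 573. -177.] [115.  36.] 9.2 [129.  71.  37.]
blank 0.83 [130. 155.  98. 135.] [ 0.546 -0.337  0.009] [ 554. -333.] [169.  37.] 32.7 [193.  35.  22.]
blank 0.47 [496. 314.  31.  81.] [0.737 0.235 0.004] [718. 226.] [156.  45.] 23.2 [229. 178. 105.]
heel_block 0.66 [247. 313.  43.  43.] [ 0.762 -0.161  0.022] [ 766. -161.] [63. 60.] 7.2 [ 45. 193. 175.]
heel_block 0.63 [261. 255.  68.  41.] [ 0.634 -0.127  0.031] [ 635. -150.] [103.  51.] 69.9 [227. 189. 119.]
heel_block 0.58 [143. 276.  62.  20.] [ 0.721 -0.316  0.012] [ 722. -318.] [ 3. 83.] 18.7 [ 43. 115. 100.]
head_block 0.65 [258. 262.  62.  40.] [ 0.653 -0.161  0.048] [ 655. -161.] [51. 76.] 15.5 [120.  71.  37.]
```

View pics/w1.png

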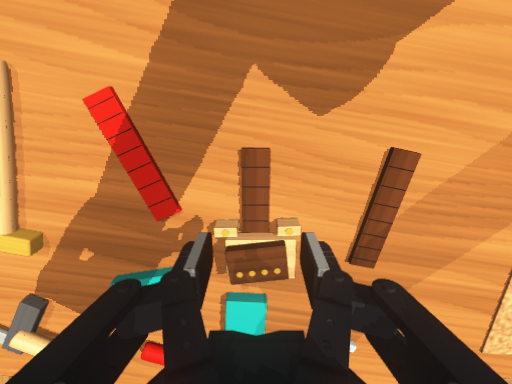

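The wrist view shows the right strip at (255,190), between the cheeks at (226,228) and (288,228), with the brass-dotted block behind it at (258,262). The spare is at (385,208) and the red strip at (130,155). I descend at the grip point, about 40 mm from the -x end.

```bash
python3 -m crank '[-10,-2,45,0,60,-19,-3,90,0,60,-19,-3,130,0,60,-19,-3,150,0,60,-19,-3,165,0,60,-19,-3,175,0,60,-19,-3,183,0,60,-19,-3,188,0,60,-19,-3,192,0,60,-19,-3,192,0,60]'
python3 - <<'E'
from h import *
c="wrist"
im,d=vision.grab_frame(c);save("w2.png",im)
go(.556,-.180,.002,189.2)
E
```

```text
time: 3.7
tool_pos: [0.5557, -0.179, 0.0075]
tool_rot: [0.0, -0.084, 0.996, -0.0]
contact_force: [-0.4, 0.7, -0.1]
gripper_width: 0.599
shift [ 0.  -0.9  5.7] yaw 0.5 time 3.75 tcp [ 0.5559 -0.1791  0.0077] h -170.3 F [ 0.4  0.8 -0.3] g 0.602
```

View pics/w2.png

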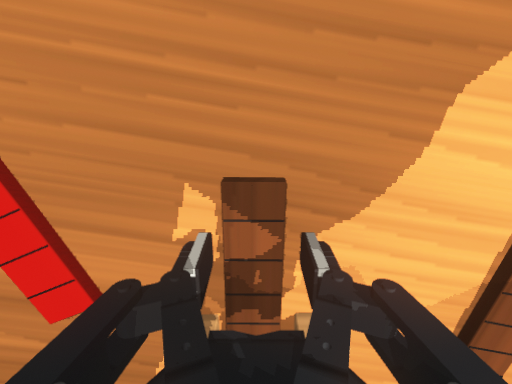

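The fingers at (202,250) and (310,250) straddle the blank, whose edges are at columns 222–287. I go a little lower and close.

```bash
python3 -m crank '[0,-1,4,0,60,0,-1,8,0,60,0,-1,8,0,50,0,-1,8,0,35,0,-1,8,0,20,0,-1,8,0,20,0,-1,8,0,20,0,-1,8,0,20,0,-1,8,0,20,0,-1,8,0,20]'
python3 - <<'E'
from h import *
go(.45,-.196,.0,189.2)
E
```

```text
time: 4.75
tool_pos: [0.5559, -0.18, -0.0006]
tool_rot: [0.0, -0.084, 0.996, -0.0]
contact_force: [0.1, -0.7, -0.2]
gripper_width: 0.403
shift [107.1   1.9  -0.6] yaw 0.5 time 4.75 tcp [ 0.5559 -0.18   -0.0006] h -170.3 F [ 0.1 -0.7 -0.2] g 0.403
```

```bash
python3 -m crank '[5,0,0,0,20,12,0,0,0,20,22,0,0,0,20,34,0,0,0,20,48,0,0,0,20,64,1,0,0,20,80,1,0,0,20,96,1,0,0,20,110,1,0,0,20,115,1,0,0,20]'
python3 - <<'E'
from h import *
go(.45,-.196,.0,189.2)
c="top";cal=vision.get_calibration(c);im,d=vision.grab_frame(c);save("t2.png",cv2.resize(im[80:260,200:430],None,fx=3,fy=3))
for n in("blank","heel_block","head_block","mat"):
    for r in regions_of(c,n):
        m=r["region"];P=cloud(cal,d,m)
        if len(P)<20: continue
        P=P[abs(P[:,2]-np.median(P[:,2]))<.004]
        rect=cv2.minAreaRect((P[:,:2]*1000).astype(np.float32))
        print(n,round(r["confidence"],2),np.round(r["extent"]),np.round(np.median(P,0),3),np.round(rect[0]),np.round(rect[1]),round(rect[2],1),im[m].mean(0).round())
E
```

```text
time: 5.75
tool_pos: [0.4406, -0.1983, -0.0007]
tool_rot: [-0.0, -0.084, 0.996, -0.0]
contact_force: [1.3, -0.1, -0.1]
gripper_width: 0.4
shift [-9.6  0.8 -0.7] yaw 0.4 time 5.75 tcp [ 0.4406 -0.1983 -0.0007] h -170.4 F [ 1.3 -0.1 -0.1] g 0.4
blank 0.83 [380. 304.  60.  18.] [ 0.328 -0.337  0.011] [ 323. -300.] [ 35. 113.] 10.9 [ 11. 186. 170.]
blank 0.56 [392. 200.  51.  71.] [ 0.551 -0.333  0.011] [ 553. -333.] [170.  37.] 33.0 [178.  19.  12.]
heel_block 0.93 [314. 102.  31.  46.] [ 0.78  -0.161  0.022] [ 781. -161.] [91. 61.] 6.4 [  8. 188. 170.]
heel_block 0.76 [376. 116.  47.  37.] [ 0.748 -0.306  0.022] [ 748. -306.] [60. 93.] 19.2 [  7. 187. 169.]
heel_block 0.53 [315. 156.  48.  28.] [ 0.634 -0.13   0.022] [ 651. -158.] [56. 93.] 7.6 [231. 187. 115.]
head_block 0.66 [315. 150.  36.  31.] [ 0.658 -0.161  0.039] [ 659. -161.] [50. 77.] 17.7 [121.  69.  34.]
mat 0.7 [126. 154.  46. 109.] [0.66  0.263 0.004] [662. 262.] [241. 105.] 7.9 [234. 167.  98.]
```

View pics/t2.png

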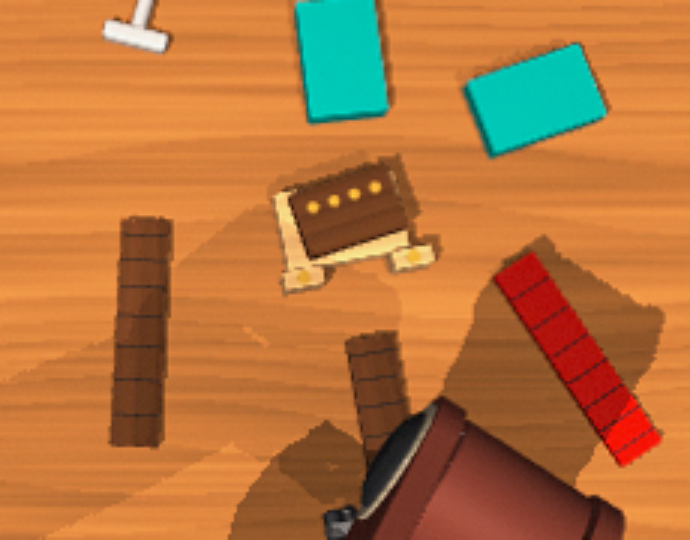

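The blank is out. The heel block top is at 0.022 and the head block top at 0.039, so the stack is resting on the bench one block on the other. I lift and carry to the mat (axis about 8°, centre (0.6625,0.263)); TCP goal (0.618,0.257).

```bash
python3 -m crank '[0,0,-20,0,20,0,0,-50,0,20,0,0,-90,0,20,-20,34,-120,0,20,-40,67,-120,1,20,-64,107,-120,1,20,-88,147,-120,1,20,-112,187,-120,1,20,-130,217,-120,1,20,-140,234,-120,1,20]'
python3 - <<'E'
from h import *
go(.618,.257,.12,188)
E
```

```text
time: 7.0
tool_pos: [0.5415, 0.0592, 0.1185]
tool_rot: [-0.0, -0.077, 0.997, 0.0]
contact_force: [0.1, -0.7, -0.8]
gripper_width: 0.402
shift [-106.   183.7   -1.3] yaw 0.8 time 7.0 tcp [0.5415 0.0592 0.1185] h -171.2 F [ 0.1 -0.7 -0.8] g 0.402
```

```bash
python3 -m crank '[-10,17,0,0,20,-27,47,0,1,20,-46,80,0,1,20,-66,114,0,1,20,-84,146,0,1,20,-98,170,0,1,20,-106,184,0,1,20,-106,184,0,1,20,-106,184,0,1,20,-106,184,0,1,20]'
python3 - <<'E'
from h import *
go(.618,.257,.006,188)
for c in("wrist","top"):
    cal=vision.get_calibration(c);im,d=vision.grab_frame(c);save(c[0]+"3.png",im)
    for n in("blank","mat"):
        for r in regions_of(c,n):
            m=r["region"];P=cloud(cal,d,m)
            if len(P)<20: continue
            z=np.median(P[:,2]);P=P[abs(P[:,2]-z)<.008]
            rect=cv2.minAreaRect((P[:,:2]*1000).astype(np.float32))
            print(c,n,round(r["confidence"],2),np.round(r["extent"]),np.round(np.median(P,0),3),np.round(rect[0]),np.round(rect[1]),round(rect[2],1),im[m].mean(0).round())
E
```

```text
time: 8.0
tool_pos: [0.6176, 0.2528, 0.1189]
tool_rot: [-0.0, -0.066, 0.998, -0.0]
contact_force: [0.8, -0.2, -1.0]
gripper_width: 0.4
shift [ -1.    4.2 112.9] yaw -0.4 time 8.0 tcp [0.6176 0.2528 0.1189] h -172.4 F [ 0.8 -0.2 -1. ] g 0.4
wrist blank 0.89 [259. 259.  69. 153.] [0.617 0.253 0.129] [627. 254.] [100.  36.] 6.6 [77. 43. 24.]
wrist mat 0.91 [262. 214. 109. 209.] [0.586 0.258 0.004] [665. 266.] [244. 102.] 7.8 [222. 159.  92.]
top blank 0.92 [394. 200.  51.  72.] [ 0.551 -0.333  0.011] [ 554. -334.] [171.  42.] 34.5 [234.  31.  14.]
top blank 0.71 [369. 308.  77.  29.] [ 0.318 -0.273  0.011] [ 318. -270.] [ 36. 171.] 10.0 [  9. 199. 182.]
top mat 0.92 [130. 152.  43. 108.] [0.633 0.244 0.004] [662. 261.] [239.  96.] 7.7 [230. 164.  97.]
```

View pics/w3.png

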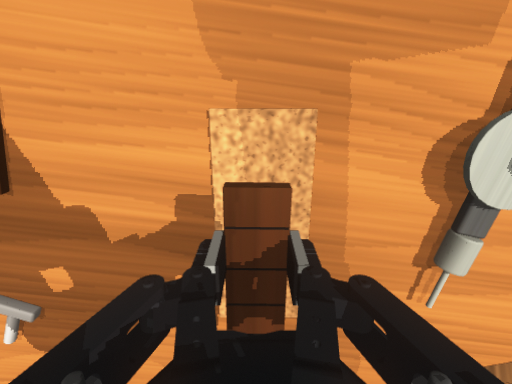

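The blank (255,258) is held flat and aligned over the mat (column 263). Its -x end is 40 mm from the TCP, as planned. I lower to the mat with a 4 mm sideways correction.

```bash
python3 -m crank '[-1,4,25,0,20,-1,4,55,0,20,-1,4,80,0,20,-1,4,95,0,20,-1,4,104,0,20,-1,4,110,0,20,-1,4,113,0,20,-1,4,115,0,20,-1,4,115,0,20,-1,4,115,0,20]'
```

```text
time: 9.3
tool_pos: [0.619, 0.2582, 0.0052]
tool_rot: [0.001, -0.067, 0.998, 0.0]
contact_force: [-0.7, -0.9, 0.3]
gripper_width: 0.403
```

```bash
python3 -m crank '[0,0,1,0,20,0,0,1.5,0,20,0,0,1.5,0,45,0,0,1.5,0,55,0,0,1.5,0,65,0,0,1.5,0,65,0,0,1.5,0,65,0,0,-5,0,65,0,0,-20,0,65,0,0,-40,0,65]'
python3 -m crank '[0,0,-30,0,65,0,0,-70,0,65,0,0,-110,0,65,60,0,-130,0,65,100,0,-130,0,65,140,0,-130,0,65,180,0,-130,0,65,180,0,-130,0,65,180,0,-130,0,65,180,0,-130,0,65]'
python3 - <<'E'
from h import *
for c in("top","scene"):
    cal=vision.get_calibration(c);im,d=vision.grab_frame(c);save(c[0]+"4.png",cv2.resize(im,(768,576)))
    for n in("blank","mat","heel_block","head_block"):
        for r in regions_of(c,n):
            m=r["region"];P=cloud(cal,d,m)
            if len(P)<20: continue
            z=np.median(P[:,2]);P=P[abs(P[:,2]-z)<.004]
            rect=cv2.minAreaRect((P[:,:2]*1000).astype(np.float32))
            print(c,n,round(r["confidence"],2),np.round(r["extent"]),np.round(np.median(P,0),3),np.round(rect[0]),np.round(rect[1]),round(rect[2],1),im[m].mean(0).round())
E
```

```text
time: 10.3
tool_pos: [0.6179, 0.2578, 0.0447]
tool_rot: [-0.001, -0.067, 0.998, -0.0]
contact_force: [0.5, 0.8, 0.2]
gripper_width: 0.65
time: 11.3
tool_pos: [0.4415, 0.2343, 0.1758]
tool_rot: [0.001, -0.067, 0.998, 0.0]
contact_force: [-0.0, 0.1, 0.2]
gripper_width: 0.653
top blank 0.79 [130. 152.  21.  75.] [0.661 0.262 0.014] [663. 263.] [168.  38.] 6.6 [106.  59.  32.]
top blank 0.75 [394. 199.  53.  69.] [ 0.553 -0.334  0.011] [ 553. -333.] [171.  38.] 33.5 [231.  23.  10.]
top blank 0.67 [368. 307.  82.  27.] [ 0.317 -0.272  0.011] [ 318. -271.] [ 38. 172.] 10.4 [ 16. 155. 141.]
top mat 0.85 [124. 153.  53. 106.] [0.658 0.259 0.004] [662. 264.] [239. 100.] 7.6 [219. 151.  89.]
top heel_block 0.93 [315. 100.  33.  46.] [ 0.779 -0.161  0.022] [ 781. -161.] [90. 61.] 6.7 [  4. 188. 171.]
top heel_block 0.85 [377. 115.  48.  38.] [ 0.747 -0.306  0.022] [ 748. -306.] [60. 93.] 19.4 [  6. 184. 167.]
top heel_block 0.54 [315. 156.  46.  27.] [ 0.635 -0.132  0.022] [ 653. -158.] [59. 94.] 9.8 [220. 180. 110.]
top head_block 0.58 [315. 151.  37.  34.] [ 0.658 -0.161  0.038] [ 659. -161.
[... 210 characters left out ...]
0. -271.] [ 40. 168.] 9.5 [ 63. 148. 136.]
scene blank 0.58 [324. 179.  50.  18.] [0.671 0.257 0.013] [664. 260.] [170.  38.] 7.7 [102.  65.  44.]
scene mat 0.68 [324. 179.  79.  31.] [0.695 0.237 0.003] [663. 260.] [240. 101.] 7.3 [219. 160. 111.]
scene heel_block 0.9 [292. 268.  53.  38.] [ 0.786 -0.163  0.021] [ 783. -160.] [92. 62.] 7.3 [ 75. 177. 162.]
scene heel_block 0.88 [244. 249.  38.  28.] [ 0.678 -0.199  0.015] [ 678. -168.] [106.  49.] 68.4 [157. 118.  83.]
scene heel_block 0.75 [242. 302.  43.  42.] [ 0.754 -0.313  0.021] [ 751. -308.] [60. 91.] 19.6 [ 80. 193. 177.]
scene head_block 0.79 [247. 240.  27.  28.] [ 0.662 -0.165  0.037] [ 660. -161.] [50. 78.] 17.3 [118.  77.  50.]
```

View pics/t4.png

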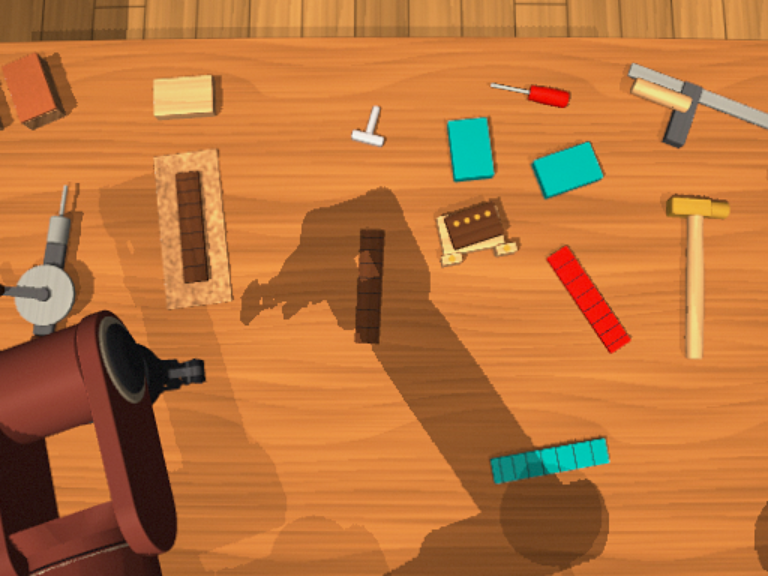

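The picture shows the blank at (192,228), centred and aligned on the mat. The stack is intact at (472,228) and the arm is clear.

```bash
python3 -c "from plant import order; print(order.job_done())"
```

```text
the job is handed in; nothing more can be done
None
```

I gripped the rosewood blank about 40 mm from its free end and drew it 115 mm straight out between the cheeks. I then carried it to the cork mat, laid it down, let go and handed the job in at about 12 s. No verdict is reported back.

Last checks before handing in:
- **Blank:** it lies flat on the mat, its centre about 1 mm from the mat's centre. The angles agree to about 1° (6.6° against 7.6°). Its top is at 14 mm, as expected for 10 mm of wood on a 4 mm mat.
- **Stack:** the heel block's top is at 22 mm and the head block's at 38 mm. Both are upright on the bench and within about 5 mm horizontally of where they started.
- **Robot:** it touches nothing.

One reading disagreed: the scene camera's outline of the heel block came out wrong (106 × 49 mm). Only slivers of it show under the head block in that view. The top camera gave its proper size, 59 × 94 mm, so I relied on that.

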